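# Lock the lamp hatch of a microscope light source

## Robot

A 7-joint arm with a two-finger parallel gripper is mounted at the origin on the work surface. World frame = base frame: x ahead of the robot, y to its left, z up, the work surface at z = 0. Lengths are in m, angles in rad, forces in N, time in s.
With the tool pointing down it reaches from about 0.4 to 0.875 m from the base axis. Payload 6.5 kg.
Tool frame: the origin (TCP) lies on the mounting face of the last link; the fingertips stand 166 mm ahead of it and the grasp point (between the pads) lies 147 mm ahead of it; z points along the fingers, y is the line along which they close (so a half turn about z gives the same grasp; the last joint's range is limited). The gripper opens to 88 mm and grips with 3 to 60 N. Pads are 18 mm wide; open, the fingers measure 123 mm over their backs; the gripper's body (75 mm by 187 mm) begins 45 mm behind the grasp point.
Start: joints at [-1.182, 0.536, -0.004, 1.538, 0.003, 1.067, -0.071], TCP at [0.286, 0.584, 0.405] pointing down, gripper open.
Joint ranges: [-2.7, 2.7], [-0.37, 2.16], [-1.27, 1.26], [0.24, 2.4], [-1.31, 4.45], [0.19, 1.91], [-2.76, 2.76]. Speed limits (rad/s): [2.39, 2.39, 3.14, 3.14, 3.14, 3.14, 3.14].

## Interface

Orientations are given as a unit quaternion [x, y, z, w].
In Python, from workcell import telemetry, viewer, job_done gives the robot as it stands.
- The arm moves only by the tool servo_tool, never from a script. Its argument "targets" is one flat list of numbers, 6 for each row, row after row: the shift along the tool's x, y, z scaled (see below), then the turn, a rotation vector about the tool's x, y, z scaled (see below). In form: [x, y, z, wx, wy, wz, x, y, z, wx, wy, wz, ...]. A call has 1 to 12 rows; each row is the pose to reach, as a shift and turn from the pose commanded when the call began, along the tool's axes at that moment, turning the shorter way round; what a row does not reach only later rows make up. The controller multiplies each number of a shift by 60 cm and each number of a turn by pi rad. A row lasts 1/12 s, in which the tool goes at most 41.7 mm and 7.16 degrees, less where a joint would pass 70% of its speed; a pose out of reach is approached as far as the arm can. A call with a number of a shift or a turn outside -1 to 1 is refused whole. A call with a gripper value outside its range is refused whole. "gripper" is the closure, from 0 (fully open) to 1 (shut), set as the call begins (left out, the last holds). The fingers move at their own pace and stop on an object; "force" is the grip in N (left out, the last holds). Time passes only in rows, so rows that repeat a pose let the fingers close. It gives the time, the measured TCP pose, the force, the opening and the grip force at its end, in the units of the state.
- telemetry.read_state(): the state, without advancing time (a new reading comes with each control period).
- viewer.read_camera(name): name is "scene" or "top" or "wrist"; returns a dict with "image" (480x640x3 uint8, red, green, blue), "depth" (480x640 float32, m along the optical axis (not along the pixel's ray), 0 where there is no reading), "camera_matrix" (3x3 intrinsics, pixels), "view" (4x4, takes a point from world to camera coordinates). Camera axes: x right, y down, z forward; pixel columns grow to the right and rows downward; lengths in m; the calibration is good to about 2 mm. A picture is of the moment at which its call begins.
- job_done(): hands the job in; it is judged then, once.
The state is a dict: "time": time; "joint_pos": joint angles; "joint_velocities": joint speeds; "tau": joint torques, N m; "tcp_pos": TCP position; "orientation": TCP orientation; "ft_force": force on the tool from outside, world axes, zero at the start; "torque": the same for the moment, N m; "opening": opening from 0.0 (shut) to 1.0 (fully open); "grasp_force": force on a finger pad.
Only numpy, scipy, OpenCV 4.12 (cv2) and the standard library are available. Lean on these libraries where they do the work, as an engineer would, in place of code of your own. Each camera call takes 0.05 s, during which the arm holds its last target. There are 200 camera calls.

## Task

The lamp hatch on the sloping face of the microscope light source has been left unlocked. With the fork key, turn both of its quarter-turn screws clockwise all the way to their stops, then put the key away standing upright on its prongs inside the steel tray and let go of it. Turn the screws with the key alone and keep the gripper itself off the light source and its screws; do not push the bottle and boxes about.

Things in the scene. Friction and masses are not known exactly. Their poses are not given: they have to be found in the camera images.
- illuminator: The light source, a white plastic case fixed to the bench, 210 mm deep, 230 wide, 166 high at its back. Origin: centre of its underside; x axis to its back, y to its left, z up. Its top slopes at 35 degrees, low (50 mm) at the front (-x), high at the back; the outward normal is (-0.574, 0, 0.819) in its axes. The grey hatch (150 x 205 mm) on the slope carries two equal captive screws, 120 mm apart.
- screw_left_head (a point): Centre of the top of the left (+y of the light source) screw's bar. The screw: a dark steel disc 52 mm across, 6 thick, on the hatch, with a raised bright bar over its middle, 42 mm long, 9 wide, standing 12 above the disc. z axis: out of the hatch along the screw's axis, 35 degrees from vertical; x axis: along the bar. The frame turns with the screw.
- screw_right_head (a point): The same point and axes on the right screw (at -y of the light source).
- screw_left (a joint): Turn of the left screw in rad, growing clockwise as seen looking at the hatch. 0: unlocked stop, bar points straight up the slope; 1.571: locked stop, bar level, pointing at the other screw. Starts between 0 and 0.6. It stays where it is left; friction about 0.12 N m, no spring.
- screw_right (a joint): The same for the right screw.
- key_center (a point): Centre of the fork key, half-way up, on its long axis. The steel key is 108 mm tall, 180 to 290 g, and starts standing upright on the bench on its prongs. z axis: from prongs to handle; x axis: along both the slot and the handle bar. Between handle and foot is a round shank 20 mm thick.
- key_handle (a point): Middle of the key's handle, 40 mm above key_center, same axes. The handle is a black bar 80 mm long (x), 18 mm thick (y), 28 mm high (z).
- key_foot (a point): Point between the key's prong ends, 54 mm below key_center, same axes. The foot is 50 mm (x) by 48 mm (y), with a slot 13 mm wide (y), 17 mm deep, open below and at both ends, between two prongs. The slot goes over a screw's bar with 2 mm to spare each side (about 0.1 rad of turning play); pushed home, the prong ends rest on the screw's disc.
- tray: Open square steel tray fixed to the bench, 170 x 170 mm outside, walls 4 mm thick and 22 mm high, floor 4 mm thick. Origin: centre of its underside.
- reagent_bottle: Bystander: brown glass bottle, 64 mm across, 140 mm high, origin at the centre of its underside.
- tip_box: Bystander: blue box with clear lid, 85 x 120 mm, 63 mm high, origin at the centre of its underside.
- slide_case: Bystander: grey flat case, 70 x 100 mm, 28 mm high, origin at the centre of its underside.
Mind the look-alikes: they are no part of the job. Leave any yellow look-alike of the part that bears key_center alone. What is shaped like the tray but blue is not meant.

How it is judged:
On the way:
1. both screws turned clockwise to their locked stops (value of joint each of screw_left, screw_right above 1.38 rad), for 0.1 s.
At the end, for the whole second after the job is handed in: Both screws at their locked stops (joint above 1.38 rad, i.e. within about 11 degrees), and the key standing upright (within 7 degrees) on its prongs on the tray's floor, its axis within 60 mm of the tray's centre along both tray axes (all of step 1 and x of key_center in the frame of tray between -0.06 and 0.06 m and y of key_center in the frame of tray between -0.06 and 0.06 m and z of key_center in the frame of tray between 0.05 and 0.065 m and angle between key_center's own z axis and vertical below 0.12 rad and velocity of joint each of screw_left, screw_right below 0.05 rad/s and contact force between key and illuminator below 0.05 N); the robot touches nothing.
It fails at once if reagent bottle is pushed more than 25 mm (distance of reagent_bottle from where it was at the start of the episode above 0.025 m).
It fails at once if tip box is pushed more than 25 mm (distance of tip_box from where it was at the start of the episode above 0.025 m).
It fails at once if slide case is pushed more than 25 mm (distance of slide_case from where it was at the start of the episode above 0.025 m).
It fails at once if the gripper or arm itself touches the light source or a screw (contact force between any of the fingers, the arm and illuminator above 1 N).
It also fails if it takes over 67 s, if anything falls off the work surface, if the arm or the gripper's body presses on something with over 40 N, if the wrist force passes 120 N, or if a joint passes its speed limit or range.

## Working session

There is one attempt and no reset: what is moved stays moved. The work goes in short steps, Python scripts to look and compute and a tool call to move; the robot and the scene stay as the last step left them, time stands still between calls to the robot, and variables do not carry over. Pictures are saved under pics/ and viewed, at most 10 in all, crops included, and the job is handed in when it is done.

Besides the shell and the picture viewer there is one more tool, called by a JSON object that holds its "fn" and its "kwargs". servo_tool: Moves the arm, as the interface text tells. Its arguments: {"type":"object","properties":{"targets":{"type":"array"},"gripper":{"type":"number"},"force":{"type":"number"}},"required":["targets"]}

```bash
mkdir -p pics; ls; cat > h.py <<'E'
import numpy as np, cv2
from workcell import telemetry, viewer, job_done
from scipy.spatial.transform import Rotation as R
def shot(n,f):
    d=viewer.read_camera(n); cv2.imwrite(f'pics/{f}.png',d['image'][...,::-1]); np.savez(f'pics/{f}.npz',**d); return d
def load(f): return dict(np.load(f'pics/{f}.npz'))
def pt(d,u,v,z=None):
    z=z if z else d['depth'][int(v),int(u)]
    K=d['camera_matrix']; c=np.array([(u-K[0,2])*z/K[0,0],(v-K[1,2])*z/K[1,1],z])
    V=d['view']; return V[:3,:3].T@(c-V[:3,3])
def cloud(d):
    v,u=np.mgrid[:480,:640]; z=d['depth'];K=d['camera_matrix']
    c=np.stack([(u-K[0,2])*z/K[0,0],(v-K[1,2])*z/K[1,1],z],-1); V=d['view']
    return (c-V[:3,3])@V[:3,:3]
E
python3 - <<'E'
from h import *
s=telemetry.read_state();print(s)
for n in('scene','top'): shot(n,n+'0')
E
```

```text
pics
{'time': 0.0, 'joint_pos': array([-1.18219419,  0.53717673, -0.00444474,  1.5388461 ,  0.00258805,
        1.06732276, -0.07118527]), 'joint_velocities': array([-5.61659295e-04,  1.49652645e-03,  5.61839791e-04, -8.46814876e-05,
        2.89417910e-04, -8.27774623e-04, -1.12164492e-05]), 'tau': array([-8.26927408e-05, -5.70985329e+01,  9.90838073e-01, -2.51603222e+01,
       -5.62208332e-02,  1.81121315e-02,  1.49524053e-04]), 'tcp_pos': array([0.28538388, 0.58363771, 0.40384247]), 'orientation': array([ 2.25404241e-01,  9.74264936e-01, -8.62193151e-04, -1.40667113e-04]), 'ft_force': array([0.22036317, 0.12237486, 0.27435102]), 'torque': array([ 0.06456702,  0.01327789, -0.0899861 ]), 'grasp_force': 0.0, 'opening': 0.9972408348297145}
```

View pics/top0.png

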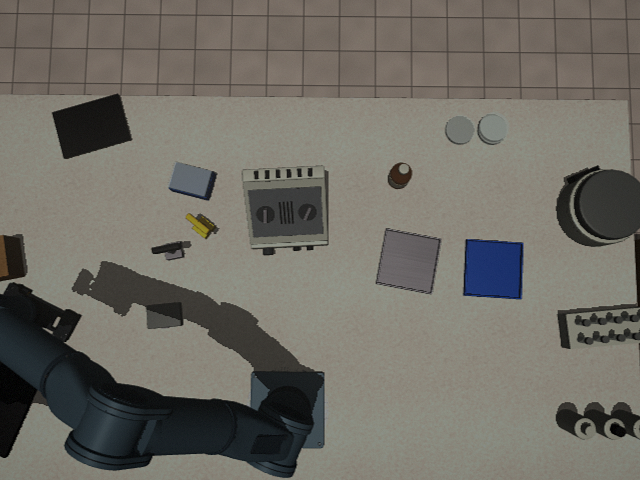

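View pics/scene0.png

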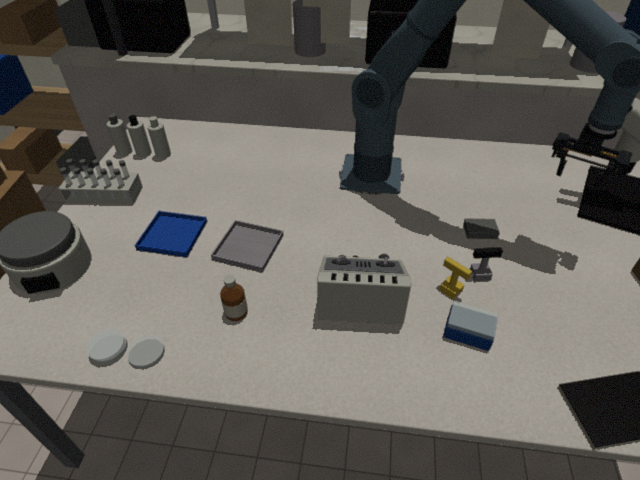

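Top view: the black key is at (170,248), the yellow look-alike at (202,223), the case at (287,207) with screws at (265,214) and (307,212), the grey tray at (408,261), the bottle at (400,176), and the slide case at (164,315). The scene view confirms this layout.

```bash
python3 - <<'E'
from h import *
d=load('top0');P=cloud(d);im=d['image'].astype(int)
def box(u0,u1,v0,v1,lo,hi,f=None,name=''):
    Q=P[v0:v1,u0:u1].reshape(-1,3);I=im[v0:v1,u0:u1].reshape(-1,3)
    m=(Q[:,2]>lo)&(Q[:,2]<hi)
    if f: m&=f(I)
    Q=Q[m]; r=cv2.minAreaRect(Q[:,:2].astype(np.float32)*1000)
    print(name,len(Q),Q.mean(0).round(4),'rect',np.round(r[0],1),np.round(r[1],1),round(r[2],1),'zmax',Q[:,2].max().round(3))
box(145,195,232,262,.085,.13,lambda I:(I.max(1)-I.min(1)<40),'handle')
box(145,195,232,262,.02,.07,lambda I:(I.max(1)-I.min(1)<40),'foot')
box(182,222,206,240,.02,.13,None,'yellow')
box(235,335,155,262,.03,.18,None,'illum')
box(370,448,222,300,.012,.04,None,'tray')
box(380,420,155,195,.02,.15,None,'bottle')
box(165,220,155,205,.03,.08,None,'tipbox')
box(140,190,298,333,.015,.05,None,'slide')
for u,v in((265,214),(307,212),(250,195),(322,193),(253,232),(324,230)): print(u,v,pt(d,u,v).round(4))
# plane fit of hatch
Q=P[190:232,252:322].reshape(-1,3);A=np.c_[Q[:,:2],np.ones(len(Q))]
w=np.ones(len(Q),bool)
for _ in range(8):
    c=np.linalg.lstsq(A[w],Q[w,2],rcond=None)[0]; r=Q[:,2]-A@c; w=abs(r-np.median(r[w]))<.004
n=np.array([-c[0],-c[1],1]);n/=np.linalg.norm(n);print('n',n,c,'yaw',np.degrees(np.arctan2(-n[1],-n[0])))
cv2.imwrite('pics/c1.png',cv2.resize(d['image'][155:265,135:335,::-1],None,fx=4,fy=4,interpolation=cv2.INTER_CUBIC))
E
```

```text
handle 204 [0.4644 0.3458 0.1064] rect [464.9 347.2] [18.8 80.4] 12.8 zmax 0.118
foot 151 [0.4575 0.344  0.0306] rect [465.  347.9] [48.  51.7] 11.7 zmax 0.069
yellow 348 [0.5362 0.2563 0.0711] rect [536.9 258.8] [80.6 47.5] 51.8 zmax 0.119
illum 6466 [0.5826 0.0049 0.1163] rect [575.    4.6] [231.  230.9] 3.7 zmax 0.177
tray 507 [ 0.4436 -0.3604  0.0196] rect [ 440.1 -362.9] [219.7 229.4] 87.1 zmax 0.032
bottle 463 [ 0.685  -0.3235  0.097 ] rect [ 692.3 -328.3] [63.1 62.8] 35.7 zmax 0.15
tipbox 1204 [0.6724 0.2926 0.0614] rect [674.7 295.6] [122.6  85.2] 77.4 zmax 0.075
slide 828 [0.2716 0.3664 0.029 ] rect [269.5 377.8] [ 72.8 123.4] 5.8 zmax 0.043
265 214 [0.5614 0.0629 0.1295]
307 212 [ 0.5683 -0.0559  0.1299]
250 195 [0.6127 0.1046 0.1446]
322 193 [ 0.6212 -0.0978  0.1402]
253 232 [0.5153 0.1017 0.084 ]
324 230 [ 0.5247 -0.1043  0.0722]
n [-0.05017064  0.06178856  0.99682751] [ 0.05033031 -0.06198521  0.08903746] yaw -50.924335011905434
```

View pics/c1.png

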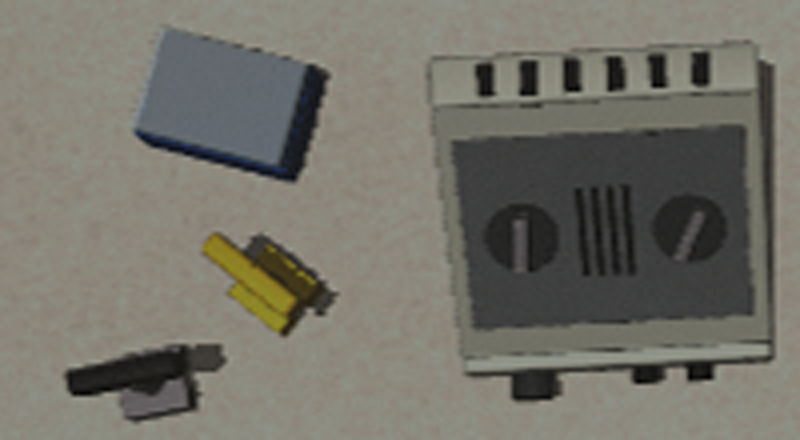

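The crop shows the left bar pointing almost straight up the slope (about 0) and the right bar turned about 25° clockwise. The key's handle runs nearly along world y. Next I'll work out a pose above the key.

```bash
cat >> h.py <<'E'
def mv(p,y,z=(0,0,-1)):
    """print move row to TCP pos p, tool z dir, tool y dir"""
    s=telemetry.read_state(); R0=R.from_quat(s['orientation'])
    z=np.array(z,float);z/=np.linalg.norm(z);y=np.array(y,float);y-=y@z*z;y/=np.linalg.norm(y)
    T=R.from_matrix(np.c_[np.cross(y,z),y,z])
    d=R0.inv().apply(np.array(p)-s['tcp_pos']);w=(R0.inv()*T).as_rotvec()
    print('row',(d/.6).round(4).tolist(),(w/np.pi).round(4).tolist(),'rows>=',round(max(np.linalg.norm(d)/.0417,np.degrees(np.linalg.norm(w))/7.16),1),'t',round(float(s['time']),2),'tcp',s['tcp_pos'].round(4),'F',s['ft_force'].round(1))
def ang(a): a=np.radians(a); return (np.cos(a),np.sin(a),0)
E
python3 - <<'E'
from h import *
mv((.465,.3475,.36),ang(12.8))
d=load('top0');P=cloud(d)
for b in((430,480,330,380),(100,140,180,230)): print(np.median(P[b[2]:b[3],b[0]:b[1],2]),P[b[2]:b[3],b[0]:b[1],2].std())
d=viewer.read_camera('wrist');s=telemetry.read_state()
V=d['view'];Rt=R.from_quat(s['orientation']);c=-V[:3,:3].T@V[:3,3];print('cam in tool',Rt.inv().apply(c-s['tcp_pos']),Rt.inv().apply(V[:3,:3]),d['camera_matrix'])
E
```

```text
row [-0.4418, -0.222, 0.0736] [-0.0004, 0.0002, 0.2841] rows>= 7.2 t 0.1 tcp [0.2854 0.5837 0.404 ] F [ 0.4 -0.9  0.1]
0.0011559436488452076 0.10179487188559623
0.0015543350661705447 0.11373408362593584
cam in tool [ 0.07830658 -0.00017485  0.02014203] [[-1.40851008e-04  9.99999838e-01  5.50667238e-04]
 [-9.53915870e-01  3.08810112e-05 -3.00074176e-01]
 [-3.00074145e-01 -5.67555968e-04  9.53915712e-01]] [[345.3511143    0.         318.02815491]
 [  0.         345.3511143  242.36739543]
 [  0.           0.           1.        ]]
```

{"fn": "servo_tool", "kwargs": {"targets": [-0.4418, -0.222, 0.0736, 0, 0, 0.2841, -0.4418, -0.222, 0.0736, 0, 0, 0.2841, -0.4418, -0.222, 0.0736, 0, 0, 0.2841, -0.4418, -0.222, 0.0736, 0, 0, 0.2841, -0.4418, -0.222, 0.0736, 0, 0, 0.2841, -0.4418, -0.222, 0.0736, 0, 0, 0.2841, -0.4418, -0.222, 0.0736, 0, 0, 0.2841, -0.4418, -0.222, 0.0736, 0, 0, 0.2841, -0.4418, -0.222, 0.0736, 0, 0, 0.2841, -0.4418, -0.222, 0.0736, 0, 0, 0.2841, -0.4418, -0.222, 0.0736, 0, 0, 0.2841], "gripper": 0.3}}

```text
time: 1.07
tcp_pos: [0.4639, 0.3498, 0.3606]
orientation: [0.622, 0.783, 0.0, -0.001]
ft_force: [-0.9, 0.4, -0.5]
opening: 0.696
grasp_force: 0.0
```

```bash
python3 - <<'E'
from h import *
d=shot('wrist','w1');P=cloud(d);s=telemetry.read_state();print(s['joint_pos'].round(3),s['tcp_pos'],s['opening'])
I=d['image'].astype(int);m=(P[...,2]>.098)&(P[...,2]<.115)&(d['depth']>.1)&(np.hypot(P[...,0]-.465,P[...,1]-.3475)<.06)&(I.max(2)-I.min(2)<40)
n,l,st,ce=cv2.connectedComponentsWithStats(m.astype(np.uint8));k=1+st[1:,4].argmax();m=l==k
Q=P[m];r=cv2.minAreaRect(Q[:,:2].astype(np.float32)*1000);print(len(Q),r,np.median(Q[:,2]))
mv((r[0][0]/1000,r[0][1]/1000,.241),ang(12.8))
E
```

```text
[-0.905  0.477  0.241  1.778 -0.142  0.903 -0.373] [0.46381164 0.34993735 0.36063327] 0.7018813374936286
2626 ((464.7887268066406, 350.2560119628906), (17.747974395751953, 79.15837860107422), 12.52437973022461) 0.10764028041358559
row [-0.0001, 0.0018, 0.1994] [-0.0001, -0.0004, 0.0014] rows>= 2.9 t 1.12 tcp [0.4638 0.3499 0.3606] F [-0.6 -0.4  1. ]
```

View pics/w1.png

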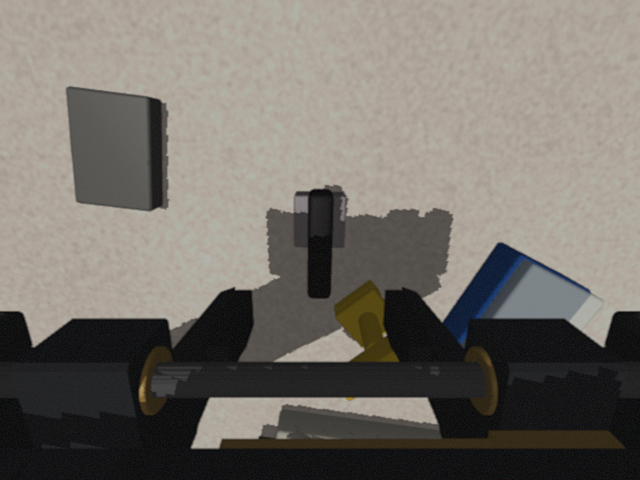

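The wrist view shows the key handle centred between the fingers at (319,243), the yellow one clear at (365,310). Now I'll descend and grip.

{"fn": "servo_tool", "kwargs": {"targets": [0, 0.0018, 0.1, 0, 0, 0.001, 0, 0.0018, 0.17, 0, 0, 0.001, 0, 0.0018, 0.1994, 0, 0, 0.001, 0, 0.0018, 0.1994, 0, 0, 0.001, 0, 0.0018, 0.1994, 0, 0, 0.001]}}

```text
time: 1.53
tcp_pos: [0.4649, 0.349, 0.24]
orientation: [0.624, 0.781, -0.002, -0.001]
ft_force: [0.8, 0.4, 1.3]
opening: 0.703
grasp_force: 0.0
```

{"fn": "servo_tool", "kwargs": {"targets": [0, 0, 0, 0, 0, 0, 0, 0, 0, 0, 0, 0, 0, 0, 0, 0, 0, 0, 0, 0, 0, 0, 0, 0, 0, 0, 0, 0, 0, 0, 0, 0, 0, 0, 0, 0], "gripper": 1, "force": 55}}

```text
time: 2.03
tcp_pos: [0.4664, 0.3482, 0.2416]
orientation: [0.625, 0.781, 0.001, 0.0]
ft_force: [0.2, -0.0, -0.3]
opening: 0.269
grasp_force: 0.0
```

{"fn": "servo_tool", "kwargs": {"targets": [0, 0, -0.05, 0, 0, 0, 0, 0, -0.11, 0, 0, 0, 0, 0, -0.17, 0, 0, 0, 0, 0, -0.23, 0, 0, 0, 0, 0, -0.29, 0, 0, 0, 0, 0, -0.31, 0, 0, 0, 0, 0, -0.31, 0, 0, 0]}}

```text
time: 2.62
tcp_pos: [0.4669, 0.3484, 0.43]
orientation: [0.625, 0.781, 0.003, 0.0]
ft_force: [0.7, 0.9, -2.5]
opening: 0.197
grasp_force: 54.9
```

```bash
cat >> h.py <<'E'
YAW=3.3
def fr(yaw=None):
    a=np.radians(YAW if yaw is None else yaw);c,s=np.cos(a),np.sin(a)
    ex=np.array([c,s,0]);ey=np.array([-s,c,0]);ez=np.array([0,0,1.])
    n=-.5736*ex+.8192*ez; up=.8192*ex+.5736*ez
    return ex,ey,n,up
def ydir(theta,yaw=None):
    "tool y for screw angle theta (cw): bar along up rotated cw; tool y = left rotated cw"
    ex,ey,n,up=fr(yaw); return np.cos(theta)*ey+np.sin(theta)*up
E
python3 - <<'E'
from h import *
ex,ey,n,up=fr(); mv(np.array([.565,.0035,.12])+.31*n,ydir(0),-n)
E
```

```text
row [-0.549, -0.259, 0.0903] [-0.1346, -0.1605, -0.4339] rows>= 12.1 t 2.62 tcp [0.4669 0.3484 0.43  ] F [ 0.7  0.9 -2.5]
```

{"fn": "servo_tool", "kwargs": {"targets": [-0.549, -0.259, 0.0903, -0.1346, -0.1605, -0.4339, -0.549, -0.259, 0.0903, -0.1346, -0.1605, -0.4339, -0.549, -0.259, 0.0903, -0.1346, -0.1605, -0.4339, -0.549, -0.259, 0.0903, -0.1346, -0.1605, -0.4339, -0.549, -0.259, 0.0903, -0.1346, -0.1605, -0.4339, -0.549, -0.259, 0.0903, -0.1346, -0.1605, -0.4339, -0.549, -0.259, 0.0903, -0.1346, -0.1605, -0.4339, -0.549, -0.259, 0.0903, -0.1346, -0.1605, -0.4339, -0.549, -0.259, 0.0903, -0.1346, -0.1605, -0.4339, -0.549, -0.259, 0.0903, -0.1346, -0.1605, -0.4339, -0.549, -0.259, 0.0903, -0.1346, -0.1605, -0.4339, -0.549, -0.259, 0.0903, -0.1346, -0.1605, -0.4339]}}

```text
time: 3.62
tcp_pos: [0.3864, -0.0046, 0.3707]
orientation: [0.119, 0.963, 0.006, 0.241]
ft_force: [-0.5, -1.0, -2.9]
opening: 0.197
grasp_force: 54.9
```

```bash
python3 - <<'E'
from h import *
ex,ey,n,up=fr(); mv(np.array([.565,.0035,.12])+.31*n,ydir(0),-n)
print(telemetry.read_state()['joint_pos'].round(2))
E
```

```text
row [-0.0049, -0.0027, -0.0038] [-0.029, -0.0371, -0.0891] rows>= 2.5 t 3.62 tcp [ 0.3864 -0.0046  0.3707] F [-0.5 -1.  -2.9]
[-0.07  0.04 -0.09  2.4   0.49  0.26  0.73]
```

{"fn": "servo_tool", "kwargs": {"targets": [-0.0049, -0.0027, -0.0038, -0.029, -0.0371, -0.0891, -0.0049, -0.0027, -0.0038, -0.029, -0.0371, -0.0891, -0.0049, -0.0027, -0.0038, -0.029, -0.0371, -0.0891, -0.0049, -0.0027, -0.0038, -0.029, -0.0371, -0.0891, -0.0049, -0.0027, -0.0038, -0.029, -0.0371, -0.0891, -0.0049, -0.0027, -0.0038, -0.029, -0.0371, -0.0891]}}

```text
time: 4.12
tcp_pos: [0.3938, -0.0011, 0.3977]
orientation: [-0.026, 0.957, 0.005, 0.29]
ft_force: [0.9, 0.6, -2.7]
opening: 0.198
grasp_force: 54.9
```

```bash
python3 - <<'E'
from h import *
ex,ey,n,up=fr(); mv(np.array([.565,.0035,.12])+.31*n,ydir(0),-n)
print(telemetry.read_state()['joint_pos'].round(2))
d=shot('wrist','w2')
E
```

```text
row [0.0311, -0.0087, 0.0269] [-0.0025, -0.0074, -0.0003] rows>= 0.6 t 4.12 tcp [ 0.3938 -0.0011  0.3977] F [ 0.9  0.6 -2.7]
[-0.23 -0.02  0.1   2.4   0.27  0.19  1.24]
```

View pics/w2.png

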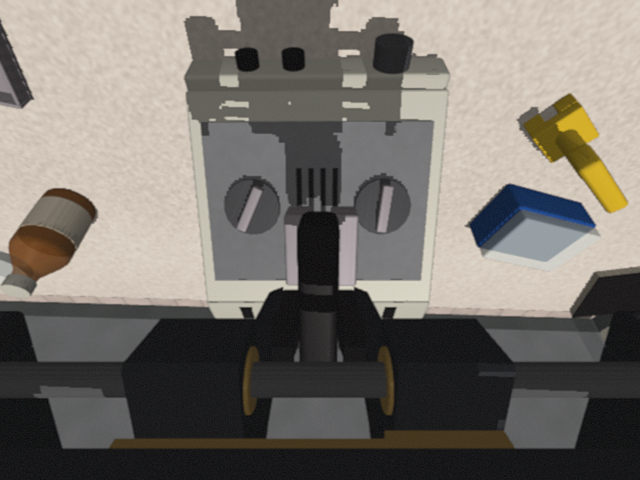

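The wrist view shows the left screw at (384,206) with its bar near 5°, and the right screw at (251,206) with its bar near 25°. The key in hand fits between them. Joints 4 and 6 are at their limits, so I'll fit a kinematic model to check reach at the insertion pose.

```bash
cat > kin.py <<'E'
import numpy as np, itertools
from scipy.spatial.transform import Rotation as R
from scipy.optimize import least_squares
D=[([-1.18219419,.53717673,-.00444474,1.5388461,.00258805,1.06732276,-.07118527],[.28538,.58364,.40384],[.2254,.97426,-.00086,-.00014]),
([-.905,.477,.241,1.778,-.142,.903,-.373],[.46381,.34994,.36063],[.622,.783,0,-.001]),
([-.07,.04,-.09,2.4,.49,.26,.73],[.3864,-.0046,.3707],[.119,.963,.006,.241])]
from workcell import telemetry
s=telemetry.read_state();D.append((s['joint_pos'],s['tcp_pos'],s['orientation']))
def rots(q,sg):
    M=R.identity();o=[]
    for i in range(7):
        M=M*R.from_euler('zyzyzyz'[i],sg[i]*q[i]); o.append(M)
    return o
if __name__=='__main__':
    best=[]
    for sg in itertools.product((1,-1),repeat=4):
        s7=[sg[0],1,sg[1],1,sg[2],1,sg[3]]
        # tool = rots*C, check constancy of C, base offset 0
        Rs=[R.from_quat(o)*R.identity() for _,_,o in D]
        for off in (0,np.pi,np.pi/2,-np.pi/2):
            C=[(R.from_euler('z',off)*rots(q,s7)[-1]).inv()*r for (q,_,_),r in zip(D,Rs)]
            e=max((C[0].inv()*c).magnitude() for c in C); best.append((e,s7,off,C[0].as_rotvec().round(3)))
    best.sort(key=lambda b:b[0]); [print(b) for b in best[:4]]
E
python3 kin.py
```

```text
(0.011048367663914939, [-1, 1, -1, 1, -1, 1, -1], 0, array([-0.   , -0.   ,  1.571]))
(0.4907720830806154, [-1, 1, 1, 1, -1, 1, -1], 0, array([-0.003,  0.004,  1.563]))
(0.8097451883673938, [-1, 1, 1, 1, -1, 1, -1], -1.5707963267948966, array([-0.003, -0.002, -0.008]))
(0.8244560389744926, [-1, 1, -1, 1, -1, 1, -1], -1.5707963267948966, array([ 0.002, -0.002, -0.   ]))
```

```bash
cat >> kin.py <<'E'
SG=[-1,1,-1,1,-1,1,-1]
def cols(q):
    o=rots(q,SG);m=[r.as_matrix() for r in o]
    return np.c_[[0,0,1],m[2][:,2],m[2][:,0],m[4][:,0],m[4][:,2],m[5][:,0],m[5][:,2]]
A=np.vstack([cols(q) for q,_,_ in D]);b=np.hstack([p for _,p,_ in D])
X,_,rk,sv=np.linalg.lstsq(A,b,rcond=1e-3)
def fk(q): return cols(q)@X, rots(q,SG)[-1]*R.from_euler('z',np.pi/2)
LO=np.array([-2.7,-.37,-1.27,.24,-1.31,.19,-2.76]);HI=np.array([2.7,2.16,1.26,2.4,4.45,1.91,2.76])
def ik(p,T,q0):
    f=lambda q:np.r_[(fk(q)[0]-p)*10,(T.inv()*fk(q)[1]).as_rotvec()*3,(q-q0)*1e-3]
    r=least_squares(f,np.clip(q0,LO+.01,HI-.01),bounds=(LO,HI)); e=f(r.x)
    return r.x,np.linalg.norm(e[:3])/10,np.linalg.norm(e[3:6])/3
E
python3 - <<'E'
from kin import *
from h import fr,ydir
print(X.round(4),rk,sv.round(2),'res',abs(A@X-b).max())
ex,ey,n,up=fr()
rng=np.random.default_rng(0)
for name,c in(('L',(.5614,.0629,.12)),('R',(.5683,-.0559,.12))):
  for off in(.31,.229):
    for th in(0,1.6):
     for flip in(0,np.pi):
      y=ydir(th+flip);z=-n;T=R.from_matrix(np.c_[np.cross(y,z),y,z])
      sols=[]
      for k in range(12):
        q0=D[-1][0] if k==0 else rng.uniform(LO,HI)
        s=ik(np.array(c)+off*n,T,q0)
        if s[1]<.003 and s[2]<.02: sols.append(s[0])
      sols.sort(key=lambda q:abs(q-D[-1][0]).max())
      print(name,off,th,round(flip),len(sols),*[x.round(2).tolist() for x in sols[:2]])
E
```

```text
[ 0.6471  0.1467  0.2098  0.1558  0.5798  0.0356 -0.1562] 7 [3.93 3.39 0.68 0.63 0.45 0.08 0.08] res 0.041088547295000194
L 0.31 0 0 0
L 0.31 0 3 0
L 0.31 1.6 0 0
L 0.31 1.6 3 0
L 0.229 0 0 7 [-0.51, 0.36, 0.31, 2.01, 0.01, 0.19, 1.37] [-0.51, 0.36, 0.31, 2.01, 0.01, 0.19, 1.37]
L 0.229 0 3 4 [-0.5, 0.36, 0.31, 2.01, -0.01, 0.19, -1.75] [-0.5, 0.36, 0.31, 2.01, -0.01, 0.19, -1.75]
L 0.229 1.6 0 9 [-0.5, 0.36, 0.31, 2.01, -0.01, 0.19, -0.21] [-0.5, 0.36, 0.31, 2.01, -0.0, 0.19, -0.21]
L 0.229 1.6 3 7 [-0.57, 0.37, 0.33, 2.01, 0.12, 0.19, 2.76] [-0.57, 0.37, 0.33, 2.01, 0.12, 0.19, 2.76]
R 0.31 0 0 5 [1.7, 0.3, -1.27, 2.33, -0.16, 0.2, 2.3] [1.7, 0.3, -1.27, 2.33, -0.16, 0.2, 2.3]
R 0.31 0 3 4 [1.7, 0.32, -1.2, 2.34, -0.33, 0.19, -0.61] [1.7, 0.32, -1.2, 2.34, -0.33, 0.19, -0.61]
R 0.31 1.6 0 7 [1.7, 0.3, -1.27, 2.33, -0.16, 0.2, 0.7] [1.7, 0.3, -1.27, 2.33, -0.16, 0.2, 0.7]
R 0.31 1.6 3 3 [1.7, 0.32, -1.2, 2.34, -0.33, 0.19, -2.21] [1.7, 0.32, -1.2, 2.34, -0.33, 0.19, -2.21]
R 0.229 0 0 7 [0.75, 0.43, -0.68, 2.04, 0.66, 0.19, 1.22] [0.75, 0.43, -0.68, 2.04, 0.66, 0.19, 1.22]
R 0.229 0 3 7 [1.11, 0.55, -0.56, 2.04, -0.66, 0.19, -0.21] [0.98, 0.48, -0.6, 1.99, -0.2, 0.22, -0.82]
R 0.229 1.6 0 4 [0.96, 0.48, -0.65, 1.98, -0.0, 0.22, 0.48] [0.99, 0.49, -0.59, 1.99, -0.26, 0.22, 0.79]
R 0.229 1.6 3 6 [0.75, 0.43, -0.68, 2.04, 0.66, 0.19, 2.76] [0.75, 0.43, -0.68, 2.04, 0.66, 0.19, 2.76]
```

```bash
sed -i 's/m\[4\]\[:,0\],m\[4\]/m[3][:,0],m[3]/' kin.py; cat > chk.py <<'E'
from kin import *
from h import fr,ydir
print(X.round(4),rk,sv.round(2),'res',abs(A@X-b).max())
ex,ey,n,up=fr()
rng=np.random.default_rng(0)
for name,c in(('L',(.5614,.0629,.12)),('R',(.5683,-.0559,.12))):
  for off in(.29,.229):
    for th in(0,1.6):
     for flip in(0,np.pi):
      y=ydir(th+flip);z=-n;T=R.from_matrix(np.c_[np.cross(y,z),y,z])
      sols=[]
      for k in range(14):
        q0=D[-1][0] if k==0 else rng.uniform(LO,HI)
        s=ik(np.array(c)+off*n,T,q0)
        if s[1]<.003 and s[2]<.02: sols.append(s[0])
      sols.sort(key=lambda q:abs(q-D[-1][0]).max())
      print(name,off,th,round(flip),len(sols),*[x.round(2).tolist() for x in sols[:3]])
E
python3 chk.py
```

```text
[ 0.5989  0.2782  0.3077  0.1328  0.5594  0.1801 -0.1065] 7 [3.93 3.39 0.71 0.62 0.36 0.11 0.08] res 0.04105982473006381
L 0.29 0 0 3 [1.65, 1.68, -1.03, 2.4, 2.6, 0.92, 0.53] [2.07, 2.16, -0.77, 2.36, 2.85, 1.02, 0.97] [-2.33, 2.16, 0.78, 2.37, 3.53, 0.99, 2.0]
L 0.29 0 3 5 [-2.33, 2.16, 0.78, 2.37, 3.53, 0.99, -1.14] [2.07, 2.16, -0.77, 2.36, 2.85, 1.02, -2.17] [-2.04, 1.86, 0.98, 2.4, 3.69, 0.92, -0.85]
L 0.29 1.6 0 7 [2.07, 2.16, -0.77, 2.36, 2.85, 1.02, -0.63] [-2.33, 2.16, 0.78, 2.37, 3.53, 0.99, 0.4] [-2.33, 2.16, 0.78, 2.37, 3.53, 0.99, 0.4]
L 0.29 1.6 3 5 [1.65, 1.68, -1.03, 2.4, 2.6, 0.92, 2.07] [1.65, 1.68, -1.03, 2.4, 2.6, 0.92, 2.07] [1.65, 1.68, -1.03, 2.4, 2.6, 0.92, 2.07]
L 0.229 0 0 7 [0.79, 0.74, -0.84, 2.4, 2.46, 0.56, -0.53] [1.37, 1.39, -1.05, 2.29, 2.48, 0.76, 0.27] [1.65, 1.8, -0.99, 2.24, 2.64, 0.86, 0.63]
L 0.229 0 3 7 [0.81, 0.75, -0.85, 2.4, 2.46, 0.56, 2.63] [0.79, 0.74, -0.84, 2.4, 2.46, 0.56, 2.61] [-1.26, 0.9, 0.97, 2.4, 3.82, 0.56, 0.21]
L 0.229 1.6 0 5 [0.96, 0.88, -0.94, 2.37, 2.41, 0.6, -1.91] [0.87, 0.8, -0.89, 2.38, 2.43, 0.58, -2.03] [-2.23, 2.16
[... 655 characters left out ...]
-1.04, 2.4, 2.45, 0.86, 2.5] [1.99, 1.77, -1.04, 2.4, 2.45, 0.86, 2.5] [1.99, 1.77, -1.04, 2.4, 2.45, 0.86, 2.5]
R 0.229 0 0 12 [1.15, 0.33, -0.86, 2.17, 0.0, 0.19, 2.01] [1.15, 0.33, -0.86, 2.17, 0.0, 0.19, 2.01] [1.15, 0.33, -0.86, 2.17, 0.0, 0.19, 2.01]
R 0.229 0 3 11 [1.15, 0.33, -0.86, 2.17, -0.0, 0.19, -1.13] [1.15, 0.33, -0.86, 2.17, -0.0, 0.19, -1.13] [1.15, 0.33, -0.86, 2.17, 0.0, 0.19, -1.13]
R 0.229 1.6 0 12 [1.15, 0.33, -0.86, 2.17, 0.0, 0.19, 0.41] [1.15, 0.33, -0.86, 2.17, 0.0, 0.19, 0.41] [1.15, 0.33, -0.86, 2.17, 0.0, 0.19, 0.41]
R 0.229 1.6 3 8 [2.13, 2.08, -0.91, 2.22, 2.57, 0.85, 2.76] [-1.52, 1.66, 1.02, 2.22, 3.68, 0.87, -1.99] [-0.36, 0.57, 0.55, 2.4, 3.87, 0.51, -0.72]
```

```bash
cat > meas.py <<'E'
from h import *
def screws(f,show=True,guess=((.5614,.0629),(.5683,-.0559))):
    d=load(f);P=cloud(d);v,u=np.mgrid[:480,:640];ok=d['depth']>.05
    gl=np.array(guess); mid=gl.mean(0)
    reg=ok&(np.hypot(P[...,0]-mid[0],P[...,1]-mid[1])<.12)
    n0=fr()[2];h=P@n0; 
    # hatch offset mode
    hh=h[reg];hist,e=np.histogram(hh,np.arange(hh.min(),hh.max(),.001));k=hist.argmax();h0=e[k]+.0005
    w=reg&(abs(h-h0)<.006)
    for _ in range(4):
        Q=P[w];c=Q.mean(0);n=np.linalg.svd(Q-c,full_matrices=False)[2][2];n*=np.sign(n[2]);r=(P-c)@n;w=reg&(abs(r)<.002)
    print('normal',n.round(4),'yaw',np.degrees(np.arctan2(-n[1],-n[0])).round(2),'slope',np.degrees(np.arccos(n[2])).round(2))
    ex=np.array([-n[0],-n[1],0]);ex/=np.linalg.norm(ex);ey=np.cross([0,0,1],ex);up=np.cross(ey,n)
    out=[]
    for g in gl:
        gz=c[2]-((g-c[:2])@n[:2])/n[2]
        g3=np.array([*g,gz])
        for thr in((.003,.010),(.014,.022)):
            m=ok&(r>thr[0])&(r<thr[1])&(np.linalg.norm(P-r[...,None]*n-g3,axis=-1)<.045)
            Q=P[m]; ab=np.c_[(Q-g3)@ey,(Q-g3)@up]
            R_=cv2.minAreaRect(ab.astype(np.float32)*1000)
            print('thr',thr,len(Q),R_, 'h',np.median(r[m]).round(4))
            ctr=g3+R_[0][0]/1000*ey+R_[0][1]/1000*up
            co,ev=np.linalg.eigh(np.cov(ab.T));vv=ev[:,1]*np.sign(ev[1,1])
            print('   centre on hatch',ctr.round(4),'theta cw',np.arctan2(-vv[0],vv[1]).round(3),'n',len(Q))
    return n,c
if __name__=='__main__':
    import sys; screws(sys.argv[1])
E
python3 meas.py w2
```

```text
normal [-0.579  -0.0368  0.8145] yaw 3.64 slope 35.46
thr (0.003, 0.01) 1887 ((3.0227718353271484, 4.536296844482422), (51.204925537109375, 49.80973815917969), 74.37330627441406) h 0.0066
   centre on hatch [0.5649 0.0662 0.1089] theta cw -1.381 n 1887
thr (0.014, 0.022) 508 ((2.30505633354187, 5.052158355712891), (9.294697761535645, 41.96570587158203), 5.994744300842285) h 0.0183
   centre on hatch [0.5654 0.0655 0.1092] theta cw 0.104 n 508
thr (0.003, 0.01) 1916 ((1.8303947448730469, 5.414947509765625), (50.59819030761719, 50.94127655029297), 80.52249908447266) h 0.0066
   centre on hatch [ 0.5726 -0.0538  0.1089] theta cw -1.119 n 1916
thr (0.014, 0.022) 488 ((1.5287694931030273, 5.563458442687988), (9.201855659484863, 41.87446594238281), 25.42507553100586) h 0.0184
   centre on hatch [ 0.5727 -0.0541  0.109 ] theta cw 0.442 n 488
```

```bash
sed -i 's/^YAW=.*/YAW=3.55/' h.py; python3 - <<'E'
from h import *
s=telemetry.read_state();d=load('w2');P=cloud(d)
q=R.from_quat(s['orientation']);t=((P-s['tcp_pos']).reshape(-1,3)@q.as_matrix()).reshape(P.shape)
m=(d['depth']>.05)&(abs(t[...,1])<.03)&(abs(t[...,0])<.05)&(t[...,2]<.25)&(t[...,2]>.1)
T=t[m]
for a in np.arange(.1,.25,.005):
    k=(T[:,2]>=a)&(T[:,2]<a+.005)
    if k.sum()>5: Q=T[k]*1000;print(round(a,3),k.sum(),'x',Q[:,0].min().round(1),Q[:,0].max().round(1),'y',Q[:,1].min().round(1),Q[:,1].max().round(1))
ex,ey,n,up=fr();L=np.array([.5652,.0658,.109])
th=.104
mv(L+(.006+.241+.035)*n,ydir(th),-n); np.save('q1.npy',np.r_[s['joint_pos'],s['tcp_pos'],s['orientation']])
E
```

```text
0.1 268 x -11.5 6.6 y -16.4 16.3
0.105 159 x -12.4 1.6 y -16.4 16.3
0.11 236 x -10.5 12.0 y -19.1 19.1
0.115 317 x -11.2 11.6 y -20.5 20.3
0.12 1231 x 1.0 11.7 y -21.3 21.5
0.125 562 x 2.6 11.5 y -22.6 22.7
0.13 533 x 6.7 11.6 y -23.4 23.5
0.135 549 x -2.9 11.6 y -24.5 24.3
0.14 660 x -9.1 11.7 y -23.9 23.7
0.145 585 x -8.5 11.4 y -23.5 23.4
0.15 4292 x -21.6 42.8 y -23.0 23.0
0.155 2112 x -23.4 43.8 y -22.5 22.9
0.16 350 x 8.3 44.0 y -21.4 21.7
0.165 136 x 8.6 43.8 y -17.3 17.3
0.17 99 x 40.7 44.0 y -8.2 8.9
0.175 40 x 4.0 43.9 y -8.6 10.5
0.23 1759 x -19.9 29.5 y -21.7 25.7
0.235 503 x -20.6 29.5 y -22.2 26.0
0.24 57 x 28.6 29.5 y -20.5 25.4
0.245 99 x 27.9 29.7 y -21.7 25.9
row [0.0348, 0.0939, 0.0915] [-0.0037, -0.0073, 0.0317] rows>= 2.0 t 4.17 tcp [ 0.3937 -0.0008  0.3976] F [-0.1  0.5 -3.1]
```

```bash
python3 - <<'E'
from h import *
s=telemetry.read_state()
ex,ey,n,up=fr();L=np.array([.5652,.0658,.109])
mv(L+(.006+.26+.025)*n,ydir(.104),-n)
E
```

```text
row [0.0352, 0.0938, 0.0765] [-0.0037, -0.0073, 0.0317] rows>= 1.8 t 4.17 tcp [ 0.3937 -0.0008  0.3976] F [-0.1  0.5 -3.1]
```

{"fn": "servo_tool", "kwargs": {"targets": [0.0352, 0.0938, 0.05, -0.0037, -0.0073, 0.0317, 0.0352, 0.0938, 0.0765, -0.0037, -0.0073, 0.0317, 0.0352, 0.0938, 0.0765, -0.0037, -0.0073, 0.0317, 0.0352, 0.0938, 0.0765, -0.0037, -0.0073, 0.0317, 0.0352, 0.0938, 0.0765, -0.0037, -0.0073, 0.0317, 0.0352, 0.0938, 0.0765, -0.0037, -0.0073, 0.0317]}}

```text
time: 4.67
tcp_pos: [0.3954, 0.0357, 0.3543]
orientation: [0.009, 0.959, -0.001, 0.282]
ft_force: [0.0, -1.0, -3.1]
opening: 0.195
grasp_force: 54.9
```

```bash
python3 - <<'E'
from h import *
s=telemetry.read_state();np.save('q2.npy',np.r_[s['joint_pos'],s['tcp_pos'],s['orientation']])
ex,ey,n,up=fr();L=np.array([.5652,.0658,.109])
mv(L+(.006+.26+.025)*n,ydir(.104),-n);print(s['joint_pos'].round(3))
E
```

```text
row [0.0022, 0.033, 0.0123] [-0.0139, -0.0114, 0.0113] rows>= 0.5 t 4.67 tcp [0.3954 0.0357 0.3543] F [ 0.  -1.  -3.1]
[ 0.342  0.131 -0.63   2.396  1.235  0.238  0.127]
```

{"fn": "servo_tool", "kwargs": {"targets": [0.0022, 0.033, 0.0123, -0.0139, -0.0114, 0.0113, 0.0022, 0.033, 0.0123, -0.0139, -0.0114, 0.0113, 0.0022, 0.033, 0.0123, -0.0139, -0.0114, 0.0113, 0.0022, 0.033, 0.0123, -0.0139, -0.0114, 0.0113, 0.0022, 0.033, 0.0123, -0.0139, -0.0114, 0.0113, 0.0022, 0.033, 0.0123, -0.0139, -0.0114, 0.0113]}}

```text
time: 5.17
tcp_pos: [0.3988, 0.0543, 0.3483]
orientation: [0.02, 0.954, 0.023, 0.3]
ft_force: [0.7, 0.4, -2.9]
opening: 0.194
grasp_force: 54.9
```

```bash
python3 - <<'E'
from h import *
s=telemetry.read_state();np.save('q3.npy',np.r_[s['joint_pos'],s['tcp_pos'],s['orientation']])
ex,ey,n,up=fr();L=np.array([.5652,.0658,.109])
mv(L+(.006+.26+.025)*n,ydir(.104),-n);print(s['joint_pos'].round(3))
from kin import D,rots,SG
D=D[:2]+[(a[:7],a[7:10],a[10:]) for a in map(np.load,('q1.npy','q2.npy','q3.npy'))]
for q,p,o in D: # test orientation and candidate planar model
    e=((rots(q,SG)[-1]*R.from_euler('z',np.pi/2)).inv()*R.from_quat(o)).magnitude(); print('ori err',e.round(4))
def cols(q,full):
    m=[r.as_matrix() for r in rots(q,SG)]
    c=[[0,0,1],m[1][:,2],m[2][:,0],m[3][:,0],m[3][:,2],m[5][:,0],m[5][:,2]]
    if full: c+=[m[0][:,1],m[2][:,1],m[4][:,1],m[0][:,0],m[4][:,0]]
    return np.array(c).T
b=np.hstack([p for _,p,_ in D])
for full in(0,1):
    A=np.vstack([cols(q,full) for q,_,_ in D]);x=np.linalg.lstsq(np.vstack([A,1e-3*np.eye(A.shape[1])]),np.r_[b,np.zeros(A.shape[1])],rcond=None)[0];print(x.round(4),(A@x-b).round(3))
E
```

```text
row [0.0012, 0.0019, 0.0011] [-0.0011, 0.0001, 0.0005] rows>= 0.0 t 5.17 tcp [0.3988 0.0543 0.3483] F [ 0.7  0.4 -2.9]
[ 0.498  0.192 -0.848  2.396  1.544  0.28  -0.222]Traceback (most recent call last):
  File "<stdin>", line 8, in <module>
AttributeError: 'float' object has no attribute 'round'
```

```bash
python3 - <<'E'
from h import *
d=shot('wrist','w3');cv2.imwrite('pics/w3c.png',cv2.resize(d['image'][120:340,220:420,::-1],None,fx=3,fy=2.7,interpolation=cv2.INTER_CUBIC))
s=telemetry.read_state();P=cloud(d)
q=R.from_quat(s['orientation']);t=((P-s['tcp_pos']).reshape(-1,3)@q.as_matrix()).reshape(P.shape)
def g(lo,hi,nm):
    m=(d['depth']>.05)&(abs(t[...,1])<.035)&(abs(t[...,0])<.06)&(t[...,2]<hi)&(t[...,2]>lo);Q=t[m]*1000
    print(nm,m.sum(),np.percentile(Q,[1,50,99],axis=0).round(1).tolist())
g(.145,.16,'handle');g(.222,.24,'foottop');g(.24,.258,'footside')
E
```

```text
handle 6988 [[-20.6, -21.0, 145.5], [10.9, -0.2, 154.6], [43.4, 21.0, 159.3]]
foottop 2254 [[-19.0, -22.0, 232.7], [7.9, 15.3, 234.4], [29.6, 25.4, 238.3]]
footside 289 [[28.4, -20.9, 240.8], [29.6, 9.2, 249.0], [30.0, 25.3, 257.6]]
```

View pics/w3c.png

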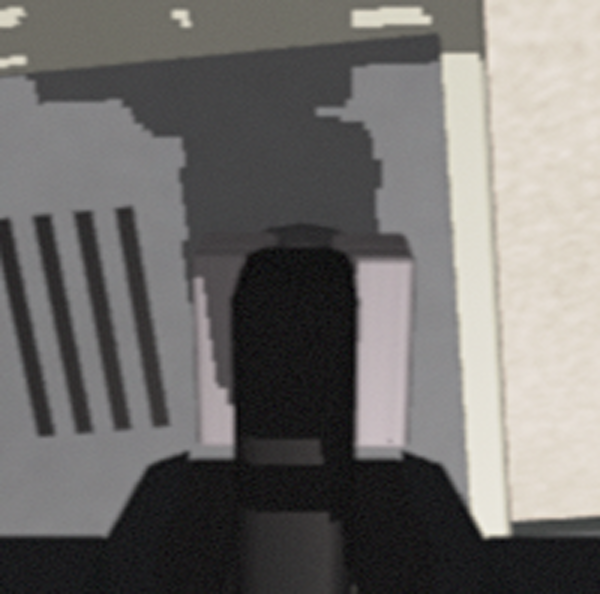

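The crop shows the foot at about (305,350) with its slot facing the camera, square to the tool. In the tool frame it is offset (+4.5, +1.7) mm and the prong ends are at z=262 mm. Next I'll align over the left screw.

```bash
cat >> h.py <<'E'
SL=np.array([.5652,.0658,.109]);SR=np.array([.5727,-.054,.109]);OFF=np.array([.0045,.0017,.262])
def kp(c,th,so,off=None):
    ex,ey,n,up=fr();z=-n;y=ydir(th);x=np.cross(y,z);o=OFF if off is None else off
    mv(c+(.006+so)*n-np.c_[x,y,z]@o,y,z)
E
python3 - <<'E'
from h import *
kp(SL,.104,.023);kp(SL,.104,.001)
E
```

```text
row [-0.0062, -0.0013, 0.0013] [-0.0011, 0.0003, 0.0006] rows>= 0.1 t 5.22 tcp [0.3988 0.0545 0.3484] F [-0.5 -0.8 -2.2]
row [-0.0061, -0.0012, 0.038] [-0.0011, 0.0003, 0.0006] rows>= 0.6 t 5.22 tcp [0.3988 0.0545 0.3484] F [-0.5 -0.8 -2.2]
```

{"fn": "servo_tool", "kwargs": {"targets": [-0.0062, -0.0013, 0.001, -0.001, 0, 0.0006, -0.0062, -0.0013, 0.001, -0.001, 0, 0.0006, -0.0062, -0.0013, 0.012, -0.001, 0, 0.0006, -0.0062, -0.0013, 0.022, -0.001, 0, 0.0006, -0.0062, -0.0013, 0.022, -0.001, 0, 0.0006]}}

```text
time: 5.63
tcp_pos: [0.4096, 0.0544, 0.3392]
orientation: [0.02, 0.953, 0.025, 0.3]
ft_force: [-0.7, -1.1, -3.6]
opening: 0.193
grasp_force: 54.9
```

```bash
python3 - <<'E'
from h import *
kp(SL,.104,.001);print(telemetry.read_state()['joint_pos'].round(2))
d=shot('wrist','w4');
E
```

```text
row [-0.0002, -0.0006, 0.0151] [0.0003, 0.0001, 0.0001] rows>= 0.2 t 5.63 tcp [0.4096 0.0544 0.3392] F [-0.7 -1.1 -3.6]
[ 0.49  0.24 -0.85  2.38  1.63  0.31 -0.29]
```

{"fn": "servo_tool", "kwargs": {"targets": [0, 0, 0.006, 0, 0, 0, 0, 0, 0.011, 0, 0, 0, 0, 0, 0.015, 0, 0, 0, 0, 0, 0.015, 0, 0, 0]}}

```text
time: 6.02
tcp_pos: [0.4148, 0.0549, 0.3324]
orientation: [0.02, 0.953, 0.025, 0.3]
ft_force: [0.1, 0.3, -2.1]
opening: 0.199
grasp_force: 54.9
```

```bash
python3 - <<'E'
from h import *
for th in (.104,.5,.9,1.3,1.65): kp(SL,th,.001)
E
```

```text
row [0.0004, -0.001, 0.0007] [0.0004, 0.0004, 0.0001] rows>= 0.0 t 6.02 tcp [0.4148 0.0549 0.3324] F [ 0.1  0.3 -2.1]
row [0.0021, -0.0037, 0.0007] [0.0005, 0.0003, 0.1261] rows>= 3.2 t 6.02 tcp [0.4148 0.0549 0.3324] F [ 0.1  0.3 -2.1]
row [0.0047, -0.0055, 0.0007] [0.0005, 0.0002, 0.2535] rows>= 6.4 t 6.02 tcp [0.4148 0.0549 0.3324] F [ 0.1  0.3 -2.1]
row [0.0078, -0.0062, 0.0007] [0.0006, 0.0001, 0.3808] rows>= 9.6 t 6.02 tcp [0.4148 0.0549 0.3324] F [ 0.1  0.3 -2.1]
row [0.0106, -0.0057, 0.0007] [0.0006, 0.0, 0.4922] rows>= 12.4 t 6.02 tcp [0.4148 0.0549 0.3324] F [ 0.1  0.3 -2.1]
```

{"fn": "servo_tool", "kwargs": {"targets": [0.0007, -0.0015, 0.0005, 0, 0, 0.021, 0.001, -0.002, 0.0005, 0, 0, 0.042, 0.0013, -0.0025, 0.0005, 0, 0, 0.063, 0.0016, -0.003, 0.0005, 0, 0, 0.084, 0.0018, -0.0034, 0.0005, 0, 0, 0.105, 0.0021, -0.0037, 0.0005, 0, 0, 0.126, 0.0025, -0.004, 0.0005, 0, 0, 0.147, 0.0029, -0.0043, 0.0005, 0, 0, 0.168, 0.0033, -0.0046, 0.0005, 0, 0, 0.19, 0.0037, -0.0049, 0.0005, 0, 0, 0.211, 0.0042, -0.0052, 0.0005, 0, 0, 0.232, 0.0047, -0.0055, 0.0005, 0, 0, 0.2535]}}

```text
time: 7.02
tcp_pos: [0.4126, 0.0513, 0.3305]
orientation: [0.389, 0.87, 0.14, 0.267]
ft_force: [0.6, -1.1, -2.7]
opening: 0.202
grasp_force: 54.9
```

```bash
python3 - <<'E'
from h import *
for th in (.9,1.1,1.3,1.5,1.65): kp(SL,th,.001)
s=telemetry.read_state();print(s['joint_pos'].round(2),s['torque'].round(2))
E
```

```text
row [0.0007, 0.0003, 0.0006] [0.0004, 0.0004, -0.0011] rows>= 0.0 t 7.02 tcp [0.4126 0.0513 0.3305] F [ 0.6 -1.1 -2.7]
row [0.0014, -0.0011, 0.0006] [0.0004, 0.0004, 0.0626] rows>= 1.6 t 7.02 tcp [0.4126 0.0513 0.3305] F [ 0.6 -1.1 -2.7]
row [0.0024, -0.0024, 0.0005] [0.0005, 0.0004, 0.1262] rows>= 3.2 t 7.02 tcp [0.4126 0.0513 0.3305] F [ 0.6 -1.1 -2.7]
row [0.0036, -0.0034, 0.0005] [0.0005, 0.0003, 0.1899] rows>= 4.8 t 7.02 tcp [0.4126 0.0513 0.3305] F [ 0.6 -1.1 -2.7]
row [0.0046, -0.004, 0.0005] [0.0005, 0.0003, 0.2376] rows>= 6.0 t 7.02 tcp [0.4126 0.0513 0.3305] F [ 0.6 -1.1 -2.7]
[ 0.6   0.31 -0.96  2.38  1.71  0.37 -1.13] [-0.37  0.96 -0.01]
```

{"fn": "servo_tool", "kwargs": {"targets": [0.0008, 0, 0.0005, 0, 0, 0.021, 0.0011, -0.0006, 0.0005, 0, 0, 0.042, 0.0014, -0.0011, 0.0005, 0, 0, 0.063, 0.0017, -0.0015, 0.0005, 0, 0, 0.084, 0.002, -0.002, 0.0005, 0, 0, 0.105, 0.0024, -0.0024, 0.0005, 0, 0, 0.126, 0.0028, -0.0027, 0.0005, 0, 0, 0.147, 0.0032, -0.0031, 0.0005, 0, 0, 0.168, 0.0036, -0.0034, 0.0005, 0, 0, 0.19, 0.0041, -0.0037, 0.0005, 0, 0, 0.215, 0.0046, -0.004, 0.0005, 0, 0, 0.2376, 0.0046, -0.004, 0.0005, 0, 0, 0.2376]}}

```text
time: 8.02
tcp_pos: [0.4098, 0.052, 0.3284]
orientation: [0.68, 0.669, 0.228, 0.198]
ft_force: [-4.9, -0.8, 5.9]
opening: 0.2
grasp_force: 54.9
```

```bash
python3 - <<'E'
from h import *
kp(SL,1.65,.001);kp(SL,1.58,.001);kp(SL,1.6,.026);
s=telemetry.read_state();print(s['joint_pos'].round(2),s['torque'].round(2))
E
```

```text
row [-0.0003, -0.0003, 0.0002] [0.0007, 0.0, 0.0003] rows>= 0.0 t 8.02 tcp [0.4098 0.052  0.3284] F [-4.9 -0.8  5.9]
row [-0.0005, 0.0003, 0.0002] [0.0007, 0.0001, -0.022] rows>= 0.6 t 8.02 tcp [0.4098 0.052  0.3284] F [-4.9 -0.8  5.9]
row [-0.0004, 0.0002, -0.0414] [0.0007, 0.0001, -0.0156] rows>= 0.6 t 8.02 tcp [0.4098 0.052  0.3284] F [-4.9 -0.8  5.9]
[ 0.69  0.36 -1.08  2.38  1.71  0.43 -1.86] [-0.39  0.9  -0.09]
```

{"fn": "servo_tool", "kwargs": {"targets": [-0.0004, 0.0002, 0, 0, 0, -0.016, -0.0004, 0.0002, -0.01, 0, 0, -0.016, -0.0004, 0.0002, -0.02, 0, 0, -0.016, -0.0004, 0.0002, -0.03, 0, 0, -0.016, -0.0004, 0.0002, -0.045, 0, 0, -0.016, -0.0004, 0.0002, -0.045, 0, 0, -0.016, -0.0004, 0.0002, -0.045, 0, 0, -0.016]}}

```text
time: 8.6
tcp_pos: [0.3945, 0.0506, 0.3504]
orientation: [0.662, 0.686, 0.223, 0.204]
ft_force: [0.5, 0.4, -3.1]
opening: 0.2
grasp_force: 54.9
```

```bash
python3 - <<'E'
from h import *
d=shot('wrist','w5')
s=telemetry.read_state();print(s['joint_pos'].round(2))
kp(SL,1.6,.028);kp(SR,.443,.028)
E
python3 meas.py w5 2>&1 | head -5
```

```text
[ 0.81  0.28 -1.19  2.4   1.55  0.38 -1.67]
row [0.0002, 0.0001, -0.0003] [0.0007, -0.0001, 0.0013] rows>= 0.0 t 8.65 tcp [0.3946 0.0507 0.3502] F [-0.7  0.  -1.9]
row [-0.198, 0.0138, -0.0003] [0.0007, 0.0003, -0.367] rows>= 9.2 t 8.65 tcp [0.3946 0.0507 0.3502] F [-0.7  0.  -1.9]
  return _methods._mean(a, axis=axis, dtype=dtype,
  ret = ret.dtype.type(ret / rcount)
```

{"fn": "servo_tool", "kwargs": {"targets": [-0.198, 0.0138, -0.004, 0, 0, -0.367, -0.198, 0.0138, -0.004, 0, 0, -0.367, -0.198, 0.0138, -0.004, 0, 0, -0.367, -0.198, 0.0138, -0.004, 0, 0, -0.367, -0.198, 0.0138, -0.004, 0, 0, -0.367, -0.198, 0.0138, -0.004, 0, 0, -0.367, -0.198, 0.0138, -0.004, 0, 0, -0.367, -0.198, 0.0138, -0.004, 0, 0, -0.367, -0.198, 0.0138, -0.004, 0, 0, -0.367, -0.198, 0.0138, -0.004, 0, 0, -0.367, -0.198, 0.0138, -0.004, 0, 0, -0.367, -0.198, 0.0138, -0.004, 0, 0, -0.367]}}

```text
time: 9.65
tcp_pos: [0.4048, -0.0678, 0.3548]
orientation: [0.178, 0.937, 0.075, 0.292]
ft_force: [-0.0, -0.4, -3.3]
opening: 0.198
grasp_force: 54.9
```

```bash
cat > kf.py <<'E'
from h import *
def keyoff(f):
    d=load(f);s=telemetry.read_state();P=cloud(d)
    q=R.from_quat(s['orientation']);t=((P-s['tcp_pos']).reshape(-1,3)@q.as_matrix()).reshape(P.shape)
    for lo,hi,nm in((.145,.16,'handle'),(.225,.24,'foottop'),(.242,.258,'footside')):
        m=(d['depth']>.05)&(abs(t[...,1])<.035)&(abs(t[...,0])<.06)&(t[...,2]<hi)&(t[...,2]>lo);Q=t[m]*1000
        if len(Q): print(nm,m.sum(),np.percentile(Q,[1,50,99],axis=0).round(1).tolist())
E
python3 - <<'E'
from h import *; from kf import *
d=shot('wrist','w6');keyoff('w6')
s=telemetry.read_state();print(s['joint_pos'].round(2))
kp(SR,.443,.028)
E
python3 meas.py w6 2>&1 | head -9
```

```text
handle 6988 [[-20.7, -21.1, 145.6], [10.7, -0.2, 154.5], [43.3, 20.9, 159.2]]
foottop 2263 [[-19.4, -22.2, 232.6], [7.7, 15.1, 234.4], [29.4, 25.3, 238.4]]
footside 250 [[28.2, -21.4, 242.5], [29.4, 8.4, 250.4], [29.8, 25.0, 257.7]]
[ 1.22  0.33 -1.24  2.36  1.37  0.22 -0.01]
row [-0.0006, -0.0001, 0.0032] [0.0004, 0.0002, -0.0006] rows>= 0.0 t 9.7 tcp [ 0.4048 -0.0677  0.3548] F [ 0.6 -0.3 -2.2]
normal [-0.5798 -0.0361  0.814 ] yaw 3.56 slope 35.51
thr (0.003, 0.01) 2740 ((1.7903289794921875, 4.994747161865234), (50.56075668334961, 51.16884994506836), 3.144705295562744) h 0.0066
   centre on hatch [0.5653 0.0649 0.1091] theta cw -0.022 n 2740
thr (0.014, 0.022) 759 ((1.8816661834716797, 5.15277099609375), (9.34721565246582, 41.79077911376953), 88.91571044921875) h 0.0184
   centre on hatch [0.5655 0.065  0.1091] theta cw 1.551 n 759
thr (0.003, 0.01) 284 ((10.2137451171875, -12.76025676727295), (33.690086364746094, 10.707460403442383), 26.357086181640625) h 0.0065
   centre on hatch [ 0.5573 -0.0464  0.0984] theta cw -1.087 n 284
thr (0.014, 0.022) 63 ((9.609002113342285, -11.52949333190918), (7.7078328132629395, 3.479260206222534), 24.436391830444336) h 0.0184
   centre on hatch [ 0.5583 -0.0469  0.0991] theta cw -1.13 n 63
```

Left screw reads 1.55 rad, so it is locked. The key hasn't shifted in the grip, so I'll insert on the right screw.

{"fn": "servo_tool", "kwargs": {"targets": [-0.0006, 0, 0.015, 0, 0, -0.0005, -0.0006, 0, 0.025, 0, 0, -0.0005, -0.0006, 0, 0.033, 0, 0, -0.0005, -0.0006, 0, 0.033, 0, 0, -0.0005]}}

```text
time: 10.03
tcp_pos: [0.4167, -0.0669, 0.3385]
orientation: [0.182, 0.936, 0.076, 0.291]
ft_force: [-0.0, 0.1, -2.4]
opening: 0.197
grasp_force: 54.9
```

```bash
python3 - <<'E'
from h import *
kp(SR,.443,.001);print(telemetry.read_state()['joint_pos'].round(2))
E
```

```text
row [0.0, -0.0004, 0.0146] [0.0007, 0.0001, -0.0008] rows>= 0.2 t 10.03 tcp [ 0.4167 -0.0669  0.3385] F [-0.   0.1 -2.4]
[ 1.12  0.39 -1.16  2.35  1.58  0.26 -0.21]
```

{"fn": "servo_tool", "kwargs": {"targets": [0, 0, 0.006, 0, 0, 0, 0, 0, 0.011, 0, 0, 0, 0, 0, 0.0146, 0, 0, 0, 0, 0, 0.0146, 0, 0, 0]}}

```text
time: 10.37
tcp_pos: [0.4216, -0.0667, 0.3318]
orientation: [0.18, 0.936, 0.076, 0.292]
ft_force: [-0.1, 0.1, -2.4]
opening: 0.196
grasp_force: 54.9
```

```bash
python3 - <<'E'
from h import *
for th in (.443,.7,1,1.3,1.65): kp(SR,th,.001)
E
```

```text
row [0.0003, -0.0005, 0.0008] [0.0006, 0.0003, -0.0001] rows>= 0.0 t 10.37 tcp [ 0.4216 -0.0667  0.3318] F [-0.1  0.1 -2.4]
row [0.0012, -0.0023, 0.0008] [0.0007, 0.0002, 0.0817] rows>= 2.1 t 10.37 tcp [ 0.4216 -0.0667  0.3318] F [-0.1  0.1 -2.4]
row [0.0029, -0.004, 0.0008] [0.0007, 0.0001, 0.1772] rows>= 4.5 t 10.37 tcp [ 0.4216 -0.0667  0.3318] F [-0.1  0.1 -2.4]
row [0.005, -0.0052, 0.0008] [0.0007, 0.0, 0.2727] rows>= 6.9 t 10.37 tcp [ 0.4216 -0.0667  0.3318] F [-0.1  0.1 -2.4]
row [0.0077, -0.0056, 0.0008] [0.0007, -0.0001, 0.3841] rows>= 9.7 t 10.37 tcp [ 0.4216 -0.0667  0.3318] F [-0.1  0.1 -2.4]
```

{"fn": "servo_tool", "kwargs": {"targets": [0.0006, -0.0011, 0.0004, 0, 0, 0.027, 0.0009, -0.0017, 0.0004, 0, 0, 0.054, 0.0012, -0.0023, 0.0004, 0, 0, 0.082, 0.0017, -0.0028, 0.0004, 0, 0, 0.112, 0.0023, -0.0034, 0.0004, 0, 0, 0.145, 0.0029, -0.004, 0.0004, 0, 0, 0.177, 0.0036, -0.0044, 0.0004, 0, 0, 0.21, 0.0043, -0.0048, 0.0004, 0, 0, 0.24, 0.005, -0.0052, 0.0004, 0, 0, 0.2727, 0.0059, -0.0053, 0.0004, 0, 0, 0.31, 0.0068, -0.0055, 0.0004, 0, 0, 0.347, 0.0077, -0.0056, 0.0004, 0, 0, 0.3841]}}

```text
time: 11.37
tcp_pos: [0.417, -0.0682, 0.3287]
orientation: [0.682, 0.667, 0.228, 0.197]
ft_force: [0.8, 0.3, -4.5]
opening: 0.195
grasp_force: 54.9
```

```bash
python3 - <<'E'
from h import *
for th in (1.6,1.65): kp(SR,th,.001)
kp(SR,1.6,.03)
s=telemetry.read_state();print(s['joint_pos'].round(2),s['torque'].round(2))
E
```

```text
row [0.0001, 0.0002, 0.0009] [0.0006, -0.0002, -0.0175] rows>= 0.4 t 11.37 tcp [ 0.417  -0.0682  0.3287] F [ 0.8  0.3 -4.5]
row [0.0003, -0.0001, 0.0009] [0.0006, -0.0002, -0.0016] rows>= 0.0 t 11.37 tcp [ 0.417  -0.0682  0.3287] F [ 0.8  0.3 -4.5]
row [0.0002, 0.0003, -0.0474] [0.0006, -0.0002, -0.0175] rows>= 0.7 t 11.37 tcp [ 0.417  -0.0682  0.3287] F [ 0.8  0.3 -4.5]
[ 1.16  0.47 -1.23  2.35  1.67  0.35 -1.47] [-0.19  0.93  0.18]
```

{"fn": "servo_tool", "kwargs": {"targets": [0.0002, 0.0003, 0, 0, 0, -0.0175, 0.0002, 0.0003, -0.01, 0, 0, -0.0175, 0.0002, 0.0003, -0.02, 0, 0, -0.0175, 0.0002, 0.0003, -0.03, 0, 0, -0.0175, 0.0002, 0.0003, -0.047, 0, 0, -0.0175, 0.0002, 0.0003, -0.047, 0, 0, -0.0175, 0.0002, 0.0003, -0.047, 0, 0, -0.0175]}}

```text
time: 11.95
tcp_pos: [0.401, -0.0693, 0.352]
orientation: [0.661, 0.687, 0.222, 0.205]
ft_force: [-0.4, -0.2, -2.5]
opening: 0.202
grasp_force: 54.9
```

```bash
python3 - <<'E'
from h import *
kp((SL+SR)/2+np.array([0,.01,0]),.6,.03)
s=telemetry.read_state();print(s['joint_pos'].round(2),s['torque'].round(2))
E
```

```text
row [0.118, 0.0056, 0.0002] [0.0005, 0.0008, -0.3164] rows>= 8.0 t 11.95 tcp [ 0.401  -0.0693  0.352 ] F [-0.4 -0.2 -2.5]
[ 1.22  0.33 -1.24  2.37  1.42  0.22 -1.21] [-0.09  1.02  0.01]
```

{"fn": "servo_tool", "kwargs": {"targets": [0.118, 0.0056, -0.002, 0, 0, -0.3164, 0.118, 0.0056, -0.002, 0, 0, -0.3164, 0.118, 0.0056, -0.002, 0, 0, -0.3164, 0.118, 0.0056, -0.002, 0, 0, -0.3164, 0.118, 0.0056, -0.002, 0, 0, -0.3164, 0.118, 0.0056, -0.002, 0, 0, -0.3164, 0.118, 0.0056, -0.002, 0, 0, -0.3164, 0.118, 0.0056, -0.002, 0, 0, -0.3164, 0.118, 0.0056, -0.002, 0, 0, -0.3164, 0.118, 0.0056, -0.002, 0, 0, -0.3164]}}

```text
time: 12.78
tcp_pos: [0.4001, 0.0019, 0.3554]
orientation: [0.255, 0.919, 0.099, 0.285]
ft_force: [-0.4, 0.2, -2.5]
opening: 0.199
grasp_force: 54.9
```

```bash
python3 - <<'E'
from h import *; from kf import *
d=shot('wrist','w7');keyoff('w7')
d=load('top0');P=cloud(d)
# tray: bench-level floor/rim region
I=d['image'].astype(int)
m=np.zeros((480,640),np.uint8);m[222:300,370:448]=1
w=(P[...,2]>.008)&(P[...,2]<.035)&(m>0)
n,l,st,ce=cv2.connectedComponentsWithStats(w.astype(np.uint8));print(st[1:][st[1:,4]>20])
g=(m>0)&(I.max(2)-I.min(2)<25)&(I.sum(2)<390)
n,l,st,ce=cv2.connectedComponentsWithStats(g.astype(np.uint8));k=1+st[1:,4].argmax();print(st[k])
v,u=np.where(l==k);Q=np.array([pt(d,a,b,1*d['depth'][b,a]) for a,b in zip(u,v)]);Q=Q[Q[:,2]<.03]
print(cv2.minAreaRect(Q[:,:2].astype(np.float32)*1000))
for u,v in((408,261),(390,235),(430,290)): print(pt(d,u,v).round(4))
E
python3 meas.py w7 2>&1 | grep -A1 thr
```

```text
handle 6968 [[-20.7, -20.9, 145.4], [10.7, -0.2, 154.7], [43.1, 21.0, 159.3]]
foottop 2246 [[-20.3, -22.6, 232.8], [6.6, 14.7, 234.5], [28.6, 24.8, 239.0]]
footside 247 [[27.4, -21.8, 242.1], [28.5, 8.6, 250.1], [28.8, 24.6, 257.9]]
[[376 228  66  68 490]
 [420 262   9  12  29]
 [397 269   8  14  25]]
[ 375  228   69   67 3411]
((444.07440185546875, -362.40545654296875), (183.91810607910156, 179.5458526611328), 79.79756927490234)
[ 0.4411 -0.3592  0.006 ]
[ 0.5196 -0.3048  0.007 ]
[ 0.3542 -0.4249  0.0066]
thr (0.003, 0.01) 2439 ((4.65831184387207, 1.0542030334472656), (50.9705810546875, 61.08683776855469), 33.53398895263672) h 0.0067
   centre on hatch [0.562  0.0676 0.1067] theta cw -0.094 n 2439
thr (0.014, 0.022) 648 ((2.649272918701172, 5.379516124725342), (9.472492218017578, 41.036041259765625), 88.4308090209961) h 0.0185
   centre on hatch [0.5656 0.0658 0.1092] theta cw 1.554 n 648
thr (0.003, 0.01) 2055 ((2.0185317993164062, 4.932857513427734), (49.77545166015625, 50.398311614990234), 82.89683532714844) h 0.0062
   centre on hatch [ 0.5722 -0.0537  0.109 ] theta cw -0.015 n 2055
thr (0.014, 0.022) 558 ((1.6614055633544922, 5.683115482330322), (9.260766983032227, 42.052005767822266), 89.2417221069336) h 0.0181
   centre on hatch [ 0.5728 -0.054   0.1095] theta cw 1.554 n 558
```

Both screws read 1.55 rad. Next is the grey tray, at about (0.443, -0.361).

```bash
python3 - <<'E'
from h import *
mv((.43,-.12,.48),ang(40))
s=telemetry.read_state();print(s['joint_pos'].round(2))
E
```

```text
row [-0.24, -0.0842, -0.1487] [0.1366, 0.1404, 0.1021] rows>= 5.6 t 12.83 tcp [0.4001 0.0019 0.3555] F [ 1.   0.4 -3.1]
[ 1.01  0.28 -1.23  2.38  1.5   0.3  -0.49]
```

{"fn": "servo_tool", "kwargs": {"targets": [-0.05, -0.02, -0.07, 0.01, 0.01, 0.01, -0.12, -0.04, -0.12, 0.05, 0.05, 0.04, -0.24, -0.0842, -0.1487, 0.1366, 0.1404, 0.1021, -0.24, -0.0842, -0.1487, 0.1366, 0.1404, 0.1021, -0.24, -0.0842, -0.1487, 0.1366, 0.1404, 0.1021, -0.24, -0.0842, -0.1487, 0.1366, 0.1404, 0.1021, -0.24, -0.0842, -0.1487, 0.1366, 0.1404, 0.1021, -0.24, -0.0842, -0.1487, 0.1366, 0.1404, 0.1021, -0.24, -0.0842, -0.1487, 0.1366, 0.1404, 0.1021]}}

```text
time: 13.58
tcp_pos: [0.4321, -0.1239, 0.4851]
orientation: [0.417, 0.908, 0.001, 0.025]
ft_force: [1.5, -1.1, -2.0]
opening: 0.198
grasp_force: 54.9
```

```bash
python3 - <<'E'
from h import *
mv((.43,-.12,.48),ang(40))
mv((.443,-.361,.36),ang(30))
s=telemetry.read_state();print(s['joint_pos'].round(2))
E
```

```text
row [0.0076, 0.0014, 0.0082] [0.0072, 0.014, 0.0037] rows>= 0.4 t 13.58 tcp [ 0.4321 -0.1239  0.4851] F [ 1.5 -1.1 -2. ]
row [-0.3023, -0.2485, 0.2165] [0.0084, 0.0133, 0.0592] rows>= 6.4 t 13.58 tcp [ 0.4321 -0.1239  0.4851] F [ 1.5 -1.1 -2. ]
[ 1.19  0.24 -1.15  1.92  0.26  1.09  0.65]
```

{"fn": "servo_tool", "kwargs": {"targets": [-0.3023, -0.2485, 0.2165, 0.0084, 0.0133, 0.0592, -0.3023, -0.2485, 0.2165, 0.0084, 0.0133, 0.0592, -0.3023, -0.2485, 0.2165, 0.0084, 0.0133, 0.0592, -0.3023, -0.2485, 0.2165, 0.0084, 0.0133, 0.0592, -0.3023, -0.2485, 0.2165, 0.0084, 0.0133, 0.0592, -0.3023, -0.2485, 0.2165, 0.0084, 0.0133, 0.0592, -0.3023, -0.2485, 0.2165, 0.0084, 0.0133, 0.0592, -0.3023, -0.2485, 0.2165, 0.0084, 0.0133, 0.0592, -0.3023, -0.2485, 0.2165, 0.0084, 0.0133, 0.0592]}}

```text
time: 14.33
tcp_pos: [0.4433, -0.357, 0.3536]
orientation: [0.497, 0.868, 0.001, -0.003]
ft_force: [0.6, 0.7, -3.0]
opening: 0.196
grasp_force: 54.9
```

```bash
python3 - <<'E'
from h import *; from kf import *
d=shot('wrist','w8');keyoff('w8')
mv((.443,-.361,.272),ang(30))
s=telemetry.read_state();print(s['joint_pos'].round(2))
E
```

```text
handle 7012 [[-21.4, -22.6, 145.5], [9.8, -1.6, 155.8], [42.0, 19.7, 159.6]]
foottop 2221 [[-21.2, -23.9, 234.1], [5.6, 13.4, 235.7], [27.3, 23.4, 238.8]]
footside 225 [[26.1, -23.2, 242.2], [27.3, 7.9, 250.6], [27.7, 23.4, 257.9]]
row [-0.0074, -0.0057, 0.1376] [-0.0001, -0.0014, 0.0033] rows>= 2.0 t 14.38 tcp [ 0.4439 -0.3557  0.3546] F [ 1.   0.2 -2.1]
[ 1.22  0.62 -0.86  1.76  0.54  1.02  0.69]
```

View pics/w8.png

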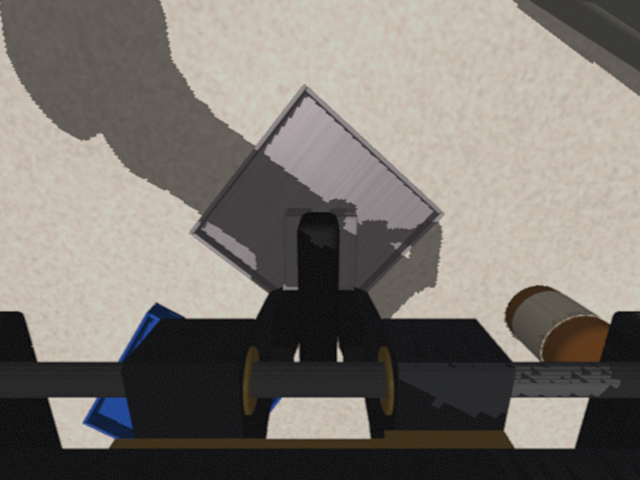

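The wrist view shows the key at (320,250) above the grey tray, whose centre is at about (317,218). The bottle and blue tray are clear, so I'll lower it.

{"fn": "servo_tool", "kwargs": {"targets": [-0.0074, -0.0057, 0.06, 0, 0, 0.003, -0.0074, -0.0057, 0.11, 0, 0, 0.003, -0.0074, -0.0057, 0.135, 0, 0, 0.003, -0.0074, -0.0057, 0.14, 0, 0, 0.003, -0.0074, -0.0057, 0.143, 0, 0, 0.003, -0.0074, -0.0057, 0.143, 0, 0, 0.003]}}

```text
time: 14.88
tcp_pos: [0.4436, -0.3612, 0.2704]
orientation: [0.499, 0.867, 0.001, -0.001]
ft_force: [0.6, 0.4, -2.5]
opening: 0.197
grasp_force: 54.9
```

```bash
python3 - <<'E'
from h import *
mv((.443,-.361,.266),ang(30))
E
```

```text
row [0.0008, -0.0007, 0.0073] [0.0001, -0.0006, 0.001] rows>= 0.1 t 14.88 tcp [ 0.4436 -0.3612  0.2704] F [ 0.6  0.4 -2.5]
```

{"fn": "servo_tool", "kwargs": {"targets": [0, 0, 0.003, 0, 0, 0, 0, 0, 0.005, 0, 0, 0, 0, 0, 0.0065, 0, 0, 0, 0, 0, 0.008, 0, 0, 0, 0, 0, 0.008, 0, 0, 0]}}

```text
time: 15.3
tcp_pos: [0.4442, -0.3617, 0.2667]
orientation: [0.499, 0.867, 0.0, 0.0]
ft_force: [-1.1, 1.6, 11.6]
opening: 0.197
grasp_force: 55.0
```

Contact at 11.6 N upward, so the key is on the floor. I'll release and retreat.

{"fn": "servo_tool", "kwargs": {"targets": [0, 0, 0, 0, 0, 0, 0, 0, 0, 0, 0, 0, 0, 0, 0, 0, 0, 0, 0, 0, 0, 0, 0, 0, 0, 0, 0, 0, 0, 0, 0, 0, 0, 0, 0, 0, 0, 0, 0, 0, 0, 0, 0, 0, 0, 0, 0, 0], "gripper": 0.3}}

```text
time: 15.97
tcp_pos: [0.4427, -0.3616, 0.2641]
orientation: [0.499, 0.867, 0.001, -0.002]
ft_force: [-0.2, -0.4, 0.2]
opening: 0.693
grasp_force: 0.0
```

{"fn": "servo_tool", "kwargs": {"targets": [0, 0, -0.03, 0, 0, 0, 0, 0, -0.07, 0, 0, 0, 0, 0, -0.12, 0, 0, 0, 0, 0, -0.18, 0, 0, 0, 0, 0, -0.2, 0, 0, 0, 0, 0, -0.2, 0, 0, 0, 0, 0, -0.2, 0, 0, 0, 0, 0, -0.2, 0, 0, 0, 0, 0, -0.2, 0, 0, 0]}}

```text
time: 16.72
tcp_pos: [0.4424, -0.3618, 0.3825]
orientation: [0.499, 0.867, 0.001, -0.003]
ft_force: [0.4, -0.1, -0.1]
opening: 0.7
grasp_force: 0.0
```

```bash
python3 - <<'E'
from h import *
d=shot('wrist','w9');P=cloud(d);s=telemetry.read_state();print(s['tcp_pos'],s['opening'],s['time'])
near=(d['depth']>.05)&(np.hypot(P[...,0]-.443,P[...,1]+.361)<.07)
for lo,hi in((.1,.12),(.02,.05)):
    Q=P[near&(P[...,2]>lo)&(P[...,2]<hi)]
    if len(Q): print(lo,len(Q),cv2.minAreaRect(Q[:,:2].astype(np.float32)*1000),np.median(Q[:,2]),np.percentile(Q[:,2],[2,98]))
E
```

```text
[ 0.44255185 -0.36174885  0.38266708] 0.7000969994407659 16.7667
0.1 2347 ((442.7688293457031, -357.5955810546875), (17.644969940185547, 79.0645980834961), 29.787073135375977) 0.11156978288171968 [0.10773906 0.11322294]
0.02 1251 ((442.8331604003906, -357.9192199707031), (47.94145202636719, 49.712066650390625), 30.272544860839844) 0.03184374898120719 [0.02926028 0.03350782]
```

View pics/w9.png

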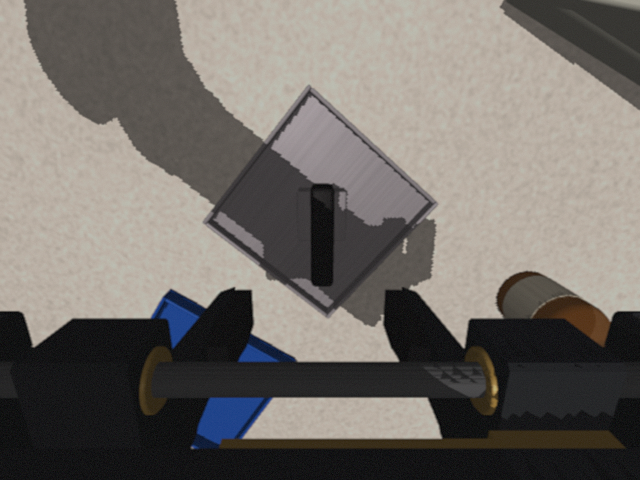

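The picture shows the key released and upright, its handle at (322,235), near the middle of the grey tray. Handle top is at 0.112 m, which matches the 4 mm floor plus 108 mm key. Handle and foot centres agree within 0.4 mm. Handing in.

```bash
python3 -c "
from workcell import job_done; print(job_done())"
```

```text
the job is handed in; nothing more can be done
None
```

I turned both screws clockwise to their locked stops (both measured at 1.55 rad), stood the key upright near the middle of the steel tray and let go of it, and handed the job in at about 17 s; no verdict came back.

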